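Open a test link with an insulating wedge

ROBOT

A 6-joint arm with a two-finger parallel gripper is mounted at the origin on the work surface. World frame = base frame: x ahead of the robot, y to its left, z up, the work surface at z = 0. Lengths are in m, angles in degrees, forces in N, time in s.
With the tool pointing down it reaches from about 0.4 to 0.825 m from the base axis. Payload 7 kg.
Tool frame: the origin (TCP) lies on the centre line of the jaws, within the pads' length; the fingertips stand 11 mm ahead of it and the grasp point (between the pads) lies 8 mm behind it; z points along the fingers, y is the direction in which the jaws open and shut (so a half turn about z gives the same grasp; the last joint's range is limited). The gripper opens to 88 mm and grips with 3 to 60 N. Pads are 19 mm wide; open, the fingers measure 130 mm over their backs; the gripper's body (78 mm by 193 mm) begins 47 mm behind the grasp point.
Start: joints at [-59.238, 20.546, 0.682, 0, -70.136, -16.507], TCP at [0.166, -0.654, 0.238] pointing down, gripper open.
Joint ranges: [-176.03, 176.03], [-82.01, 121.73], [-58.28, 71.71], [-173.87, 95.51], [-174.79, -0.11], [-173.66, 173.66]. Speed limits (degrees/s): [136.94, 136.94, 172.46, 180, 180, 180].

INTERFACE

Orientations are given as [roll, pitch, yaw] about the fixed x, y, z axes, in that order (R = Rz(yaw) Ry(pitch) Rx(roll)).
In Python, from plant import ctrl, cams, order gives the robot as it stands.
- The arm moves only by the tool jog_arm, never from a script. Its argument "motion" is a list of rows, each an object with "offset": the shift along the tool's x, y, z in mm, a list of three; "roll": the turn about the tool's z in rad; "hand": the finger opening in mm, from 0 to 87.6. A call has 1 to 20 rows; each row is the pose to reach, as a shift and turn from the pose commanded when the call began, along the tool's axes at that moment; what a row does not reach only later rows make up. A row lasts 1/12 s, in which the tool goes at most 41.7 mm and 7.16 degrees, less where a joint would pass 70% of its speed; a pose out of reach is approached as far as the arm can. A call with a gripper value outside its range is refused whole. The fingers move at their own pace and stop on an object; the grip force is fixed at half the most. Time passes only in rows, so rows that repeat a pose let the fingers close. It gives the time, the measured TCP pose, the force and the opening at its end, in the units of the state.
- ctrl.get_obs(): the state, without advancing time (a new reading comes with each control period).
- cams.snapshot(name): name is "side" or "top"; returns a dict with "img" (480x640x3 uint8, red, green, blue), "K" (3x3 intrinsics, pixels), "D" ([k1, k2, p1, p2, k3] as OpenCV has them; the pictures are not rectified), "cam_to_world" (4x4, takes a point from camera to world coordinates). Camera axes: x right, y down, z forward; pixel columns grow to the right and rows downward; lengths in m; the calibration is good to about 2 mm. A picture is of the moment at which its call begins. There is no depth.
- order.close_job(): hands the job in, once; it reports no verdict.
The state is a dict: "clock": time; "joint_pos": joint angles; "qvel": joint speeds; "tau": joint torques, N m; "tool_pos": TCP position; "orientation": TCP orientation; "force": force on the tool from outside, world axes, zero at the start; "moment": the same for the moment, N m; "opening": finger opening in m.
Only numpy, scipy, OpenCV 4.12 (cv2) and the standard library are available. Lean on these libraries where they do the work, as an engineer would, in place of code of your own. Each camera call takes 0.05 s, during which the arm holds its last target. There are 200 camera calls.

TASK

One of the three sprung copper test links on the dead earth bar still wears its yellow cap: lift the cap off and stand it on the shelf at an end of the row of caps, in line, squared up and within a finger's width of its neighbour. Then take the orange wedge by its block and push it, thin end first and flat on that link's contact, straight under the turned-up nose until the link just lifts clear (about 4 mm, never more than 9). Finish still holding the wedge in the gripper, with the link resting on the wedge alone and the other links, caps and things on the bench left as they were.

Things in the scene. Friction and masses are not known exactly. Their poses are not given: they have to be found in the camera images.
- cap_fin (a point): Grip point of the yellow cap on link a (loose, 50 g): 48 mm above its lower rim, in the upright fin (10 mm thick in x, 30 wide in y, from 26 to 62 mm above the rim); pinch the fin across x. The cap is a shroud 56 (x) x 46 (y) mm with its roof at 26 mm, open below and at +x. It stands on the contact pad, 68 mm above the bench, and lifts straight up; 30 mm clears the link. z is up.
- cap_d_fin (a point): Same point of the first yellow cap standing on the shelf, loose, same shape as cap_fin's; a neighbour in the row. The row runs along this cap's y.
- cap_e_fin (a point): Same point of the second yellow cap in the row, about 52 mm from the first in the first cap's +y direction (a gap of about 6 mm). The new cap belongs at either free end of the row: same x, same yaw (or half a turn), about 52 mm from its neighbour.
- shelf: Low fixed wooden shelf, board 120 (x) x 240 (y) mm, its top 60 mm above the bench, with a 6 mm lip 18 mm high along the +x edge. Origin: on the bench under the board's centre. The row stands along its y; the end of the row farther from the board's end always has room for one more cap.
- contact_a (a point): Point on top of link a's copper contact pad, 68 mm above the bench, on its centre line under the bend where the nose turns up. x: level, the way the wedge is pushed; z up. The pad is 42 mm wide, from x -37 to +25 mm. The link (24 wide, 5 thick) lies on the pad beyond this point; before it the nose slopes up 30 deg, 16 mm long, its tip's underside 9 mm above the pad. Nothing else stands before it.
- link_a (a joint): Angle of link a (the capped one) about its bolted end, 100 mm beyond contact_a: 0 = resting on its contact, positive = nose raised; 0.01 rad lifts the bend 1 mm. Spring washers press it down with about 3.5 N at the bend (4.5 N at 0.07 rad). Pushing the wedge in takes about 10 N as it meets the bend, then 2 to 6 N.
- nose_a (a point): The tip of link a's turned-up nose (mid-thickness), the near end of the link that had the cap.
- link_b (a joint): Angle of the second link, uncapped, same shape; stays at 0.
- link_c (a joint): Angle of the third link, uncapped, same shape; stays at 0.
- plate: Grey steel tray 200 (x) x 300 (y) x 20 mm, fixed. On it three links lie side by side, 85 mm apart in y, on brown insulators (contact_a is at x -35 mm), and a common copper bar at x +65 mm. The capped link may be any of the three. Origin: centre of the underside; x is the links' direction, from nose to bolt.
- wedge_grip (a point): Centre of the grip block of the orange nylon wedge (loose, 70 g): block 36 (x) x 24 (y) x 48 mm tall, this point 24 mm above the flat underside; grip it across y. From the block a ramp 24 mm wide runs 70 mm towards +x, its top falling 1 in 5 from 16 mm to 2 mm thick at the tip. It starts lying on its underside on the bench.
- wedge_tip (a point): Middle of the thin edge of the wedge, at the level of its underside: 88 mm ahead (+x) and 24 mm below wedge_grip. When the tip is d mm beyond contact_a, with the wedge flat on the pad, the link's bend is lifted by 2 + d/5 mm.
- wedge: The whole wedge (see wedge_grip). Origin: underside of the grip block, 24 mm under wedge_grip; x towards the thin end.
- pot_mid (a point): Clear pot of small parts, 48 mm across, 50 mm tall, its centre. Bystander.
- tape: Grey tape measure, 63 x 28 x 50 mm, standing. Origin under its middle. Bystander.
- driver_grip (a point): Red-handled screwdriver 190 mm long, lying; its handle. Bystander.
- wrench_grip (a point): Steel spanner 170 mm long, lying. Bystander.
- cap: The whole yellow cap that starts on link a (see cap_fin). Origin: middle of its lower rim, 48 mm under cap_fin.
Not all that is in view belongs to the job. What is shaped like the cap but green or purple is not meant.

How it is judged (in metres and radians):
On the way, in this order (a step that is already met when the one before it is completed fails the run):
1. the yellow cap stands released at an end of the row on the shelf, squared up beside its neighbour (((x of cap_fin in the frame of cap_d_fin between -0.01 and 0.01 m and z of cap_fin in the frame of cap_d_fin between -0.004 and 0.004 m and angle between the x axis of cap_fin and the x axis of cap_d_fin, either way round below 0.16 rad and (y of cap_fin in the frame of cap_d_fin between 0.042 and 0.061 m or y of cap_fin in the frame of cap_d_fin between -0.061 and -0.042 m)) or (x of cap_fin in the frame of cap_e_fin between -0.01 and 0.01 m and z of cap_fin in the frame of cap_e_fin between -0.004 and 0.004 m and angle between the x axis of cap_fin and the x axis of cap_e_fin, either way round below 0.16 rad and (y of cap_fin in the frame of cap_e_fin between 0.042 and 0.061 m or y of cap_fin in the frame of cap_e_fin between -0.061 and -0.042 m))) and contact force between each of the arm, the fingers and cap below 0.1 N and angle between cap_fin's own z axis and vertical below 0.08 rad and linear speed of cap below 0.02 m/s), for 0.2 s.
2. the wedge, held in the gripper and flat on the contact, has lifted the link clear of it (value of joint link_a between 0.018 and 0.07 rad and x of wedge_tip in the frame of contact_a between 0 and 0.035 m and y of wedge_tip in the frame of contact_a between -0.01 and 0.01 m and z of wedge_tip in the frame of contact_a between -0.003 and 0.004 m and angle between wedge_grip's own z axis and vertical below 0.1 rad and contact force between the fingers and wedge above 2 N and contact force between wedge and link_a above 0.5 N and contact force between each of the fingers, the arm and link_a below 0.3 N and contact force between cap and link_a below 0.1 N), for 0.3 s.
At the end, for the whole second after the job is handed in: Cap upright, released on the shelf beside a row cap: centres 42-61 mm apart, within 10 mm of line, 9 deg of square. Wedge gripped, flat on the contact (4 mm, 6 deg), tip 0-35 mm beyond the bend, within 10 mm of the centre line; the link rests on it alone, 0.018-0.070 rad (2-7 mm) up (all of step 1 and all of step 2 and linear speed of each of wedge, link_a below 0.02 m/s); the arm keeps its last pose, push and grip.
It fails at once if the capped link is pried up more than 10 mm (value of joint link_a above 0.1 rad).
It fails at once if another link is lifted off its contact (value of joint any of link_b, link_c above 0.02 rad).
It fails at once if a cap in the row is shifted more than 10 mm or tipped (distance of any of cap_d_fin, cap_e_fin from where it was at the start of the episode above 0.01 m).
It fails at once if a bystander is shifted more than 20 mm (distance of any of pot_mid, tape, driver_grip, wrench_grip from where it was at the start of the episode above 0.02 m).
It also fails if it takes over 58 s, if anything falls off the work surface, if the arm or the gripper's body presses on something with over 40 N, if the wrist force passes 120 N, or if a joint passes its speed limit or range.

## Working session

There is one attempt and no reset: what is moved stays moved. The work goes in short steps, Python scripts to look and compute and a tool call to move; the robot and the scene stay as the last step left them, time stands still between calls to the robot, and variables do not carry over. Pictures are saved under pics/ and viewed, about 8 in all and at most 12, crops included, and the job is handed in when it is done.

Besides the shell and the picture viewer there is one more tool, called after "Request:" in YAML: its name, and indented under it one key for each argument. jog_arm: Moves the arm, as the interface text tells. Its arguments: {"type":"object","properties":{"motion":{"type":"array"}},"required":["motion"]}

```bash
mkdir -p pics && cat > h.py <<'E'
import numpy as np, cv2
from plant import ctrl, cams, order
def snap(n, f=None):
    s=cams.snapshot(n)
    if f: cv2.imwrite(f'pics/{f}.png', s['img'][:,:,::-1])
    return s
def ray(s,uv):
    p=cv2.undistortPoints(np.array([[uv]],float),np.array(s['K'],float),np.array(s['D'],float))[0,0]
    T=np.array(s['cam_to_world']); return T[:3,3], T[:3,:3]@np.array([p[0],p[1],1])
def plane(s,uv,z):
    o,d=ray(s,uv); return o+d*(z-o[2])/d[2]
def proj(s,P):
    T=np.linalg.inv(np.array(s['cam_to_world'])); r,_=cv2.Rodrigues(T[:3,:3])
    return cv2.projectPoints(np.array(P,float).reshape(-1,3),r,T[:3,3],np.array(s['K'],float),np.array(s['D'],float))[0][:,0]
E
python3 - <<'E'
from h import *
for n in('top','side'):
    s=snap(n,n+'0'); print(n,np.round(s['cam_to_world'],3).tolist(),np.round(s['K'],1).tolist(),s['D'])
print(ctrl.get_obs())
E
```

```text
top [[0.012, -0.989, 0.15, 0.392], [-1.0, -0.013, -0.007, 0.012], [0.009, -0.15, -0.989, 1.165], [0.0, 0.0, 0.0, 1.0]] [[465.0, 0.0, 320.6], [0.0, 465.0, 241.2], [0.0, 0.0, 1.0]] [-0.10187177  0.          0.          0.          0.        ]
side [[-0.759, -0.344, 0.553, -0.029], [-0.651, 0.415, -0.635, 0.661], [-0.01, -0.842, -0.539, 0.624], [0.0, 0.0, 0.0, 1.0]] [[436.7, 0.0, 327.0], [0.0, 436.7, 239.6], [0.0, 0.0, 1.0]] [-0.02519069  0.          0.          0.          0.        ]
{'clock': 0.1, 'joint_pos': array([-5.92390184e+01,  2.05887518e+01,  6.40323231e-01, -1.67681788e-02,
       -7.01349511e+01, -1.65054089e+01]), 'qvel': array([ 0.12334251, -0.04379625,  0.18109918,  0.10059351, -0.0297773 ,
        0.05936558]), 'tau': array([-1.34162237e-03, -5.84163845e+01,  2.93748289e+01,  7.01553494e+00,
        1.01256953e-02, -5.83596693e-05]), 'tool_pos': array([ 0.1660763 , -0.65383641,  0.23671324]), 'orientation': array([ 1.79915577e+02, -8.57627773e-03, -1.65750130e+02]), 'force': array([-0.54753762,  0.33274091,  0.94297245]), 'moment': array([-0.02237065, -0.04750594, -0.04163984]), 'opening': 0.08730729414988628}
```

View pics/top0.png

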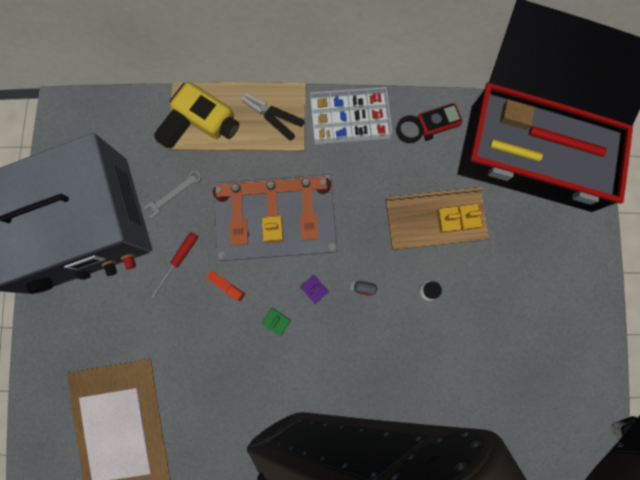

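View pics/side0.png

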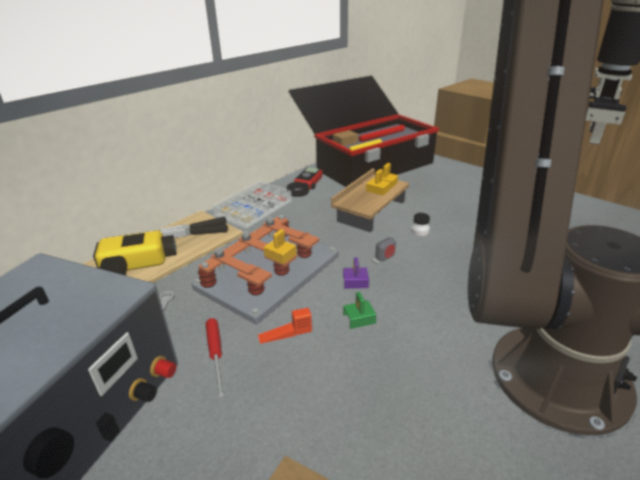

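The capped link is the middle one, top (272,228). The row caps are at (450,218) and (471,216), and the wedge is at (225,285) with its block at the lower right. The green (276,321) and purple (314,289) lookalikes and the yellow drill (200,110) and yellow bar (517,150) are not meant. Next I'll enlarge the relevant areas.

```bash
python3 - <<'E'
from h import *
for n in ('top','side'): np.savez('s_'+n, **snap(n))
t=dict(np.load('s_top.npz'));s=dict(np.load('s_side.npz'))
def crop(im,x,y,w,h,k): return cv2.resize(im[y:y+h,x:x+w,::-1],(w*k,h*k),interpolation=cv2.INTER_CUBIC)
a=crop(t['img'],195,165,150,140,5)[:300*2+100]
cv2.imwrite('pics/c1.png',cv2.resize(a,(640,597)))
b=np.vstack([crop(t['img'],380,180,120,75,6)[:,:720],crop(s['img'],320,150,120,22*1+3,6)[:0]])
c=crop(s['img'],180,160,240,190,3)
W=max(b.shape[1],c.shape[1]); 
cv2.imwrite('pics/c2.png',b); cv2.imwrite('pics/c3.png',c)
for nm,d in(('top',t),('side',s)):
    hsv=cv2.cvtColor(d['img'],cv2.COLOR_RGB2HSV)
    for col,lo,hi in(('yel',(20,140,80),(32,255,255)),('wedge',(3,200,120),(10,255,255))):
        m=cv2.inRange(hsv,lo,hi); cs=cv2.findContours(m,cv2.RETR_EXTERNAL,cv2.CHAIN_APPROX_NONE)[0]
        for k in cs:
            if cv2.contourArea(k)>60:
                print(nm,col,cv2.boundingRect(k),cv2.contourArea(k),cv2.minAreaRect(k))
E
```

```text
top yel (262, 216, 21, 26) 423.5 ((271.9999694824219, 228.5), (24.08150291442871, 19.4504451751709), 85.91438293457031)
top yel (437, 204, 45, 28) 950.0 ((459.7692565917969, 217.6538543701172), (24.310808181762695, 43.78425979614258), 82.87498474121094)
top yel (490, 140, 53, 21) 399.5 ((515.8867797851562, 149.89620971679688), (53.02117156982422, 8.653715133666992), 15.945395469665527)
top yel (171, 83, 63, 56) 1789.0 ((201.08285522460938, 109.43302154541016), (60.84568405151367, 34.937416076660156), 32.61924362182617)
top wedge (208, 273, 34, 26) 228.5 ((224.35812377929688, 285.3986511230469), (37.0829963684082, 7.439848899841309), 35.53767776489258)
side yel (95, 231, 70, 39) 1576.5 ((128.9541015625, 251.75668334960938), (34.138885498046875, 68.99929809570312), 81.7028579711914)
side yel (264, 230, 32, 33) 566.5 ((278.4093933105469, 248.5423583984375), (28.716217041015625, 28.95875358581543), 50.90614318847656)
side yel (366, 162, 32, 33) 587.0 ((381.59295654296875, 180.606201171875), (23.329875946044922, 35.84146499633789), 48.8140754699707)
side yel (350, 139, 32, 11) 79.5 ((365.36151123046875, 143.99232482910156), (3.5082314014434814, 31.749496459960938), 74.74488067626953)
```

View pics/c1.png

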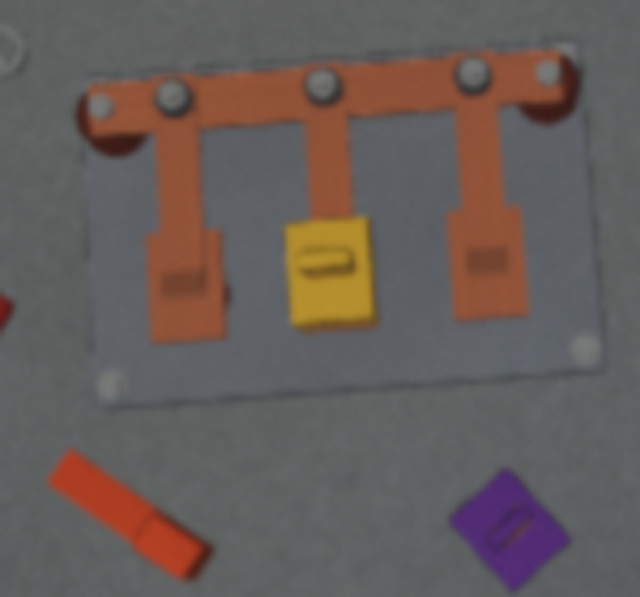

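View pics/c2.png

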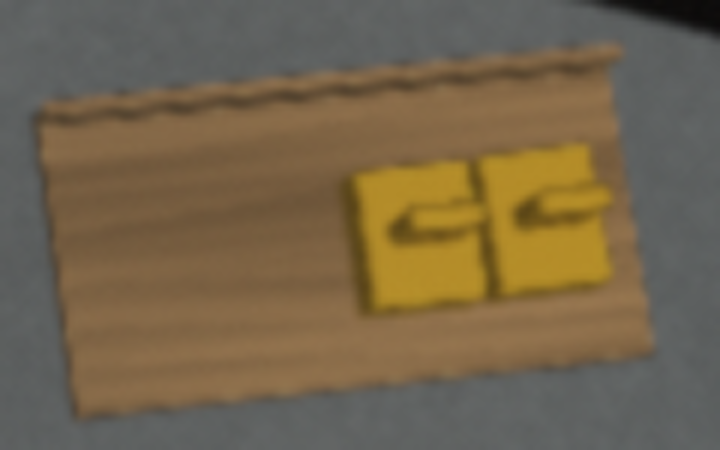

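```bash
python3 - <<'E'
from h import *
t=dict(np.load('s_top.npz'))
def P(l,o,k,z): return np.array([plane(t,((x+.5)/k-.5+o[0],(y+.5)/k-.5+o[1]),z) for x,y in l])
def A(l): return P(l[0],(195,165),640/150,l[1])
def B(l): return P(l[0],(380,180),6,l[1])
def ang(a,b): d=(b-a); return np.degrees(np.arctan2(d[1],d[0]))
def rep(n,p): print(n,np.round(p*1000,1).tolist() if len(p)<5 else '', 'c',np.round(p.mean(0)*1000,1), 'sides',[round(1000*np.linalg.norm(p[i]-p[i-1]),1) for i in range(len(p))],'ang',[round(ang(p[i-1],p[i]),1) for i in range(len(p))])
rep('tray',A(([(82,80),(577,43),(605,370),(97,407)],.02)))
rep('cap roof',A(([(286,224),(366,216),(375,318),(292,326)],.094)))
rep('cap fin top',A(([(298,249),(351,247),(354,260),(300,263)],.130)))
rep('block',A(([(135,540),(190,580),(212,548),(155,510)],.048)))
rep('tip',A(([(48,480),(72,450)],.002)))
rep('bolts',A(([(172,96),(322,85),(473,74)],.085)))
rep('L',B(([(357,173),(472,160),(488,300),(372,312)],.086)))
rep('R',B(([(482,155),(590,143),(611,282),(497,297)],.086)))
rep('Lfin',B(([(412,207),(485,205),(485,222),(415,231)],.122)))
rep('Rfin',B(([(540,192),(608,186),(612,206),(540,214)],.122)))
rep('board',B(([(42,122),(618,62),(653,352),(77,418)],.06)))
E
```

```text
tray [[711.6, 278.4, 20.0], [737.8, -17.3, 20.0], [541.0, -35.3, 20.0], [515.3, 260.1, 20.0]] c [626.4 121.5  20. ] sides [np.float64(197.1), np.float64(296.9), np.float64(197.7), np.float64(296.5)] ang [np.float64(5.3), np.float64(-84.9), np.float64(-174.8), np.float64(95.0)]
cap roof [[610.1, 144.0, 94.0], [615.1, 100.0, 94.0], [558.3, 93.6, 94.0], [553.3, 138.9, 94.0]] c [584.2 119.1  94. ] sides [np.float64(57.0), np.float64(44.3), np.float64(57.1), np.float64(45.5)] ang [np.float64(5.1), np.float64(-83.5), np.float64(-173.6), np.float64(96.3)]
cap fin top [[589.3, 132.7, 130.0], [590.7, 104.6, 130.0], [583.7, 102.8, 130.0], [581.8, 131.4, 130.0]] c [586.4 117.9 130. ] sides [np.float64(7.7), np.float64(28.2), np.float64(7.2), np.float64(28.7)] ang [np.float64(9.7), np.float64(-87.1), np.float64(-165.7), np.float64(94.0)]
block [[437.4, 229.4, 48.0], [415.6, 197.5, 48.0], [433.7, 185.7, 48.0], [454.5, 218.7, 48.0]] c [435.3 207.8  48. ] sides [np.float64(20.1), np.float64(38.6), np.float64(21.6), np.float64(39.0)] ang [np.float64(147.9), np.float64(-124.5), np.float64(-33.1), np.
[... 1094 characters left out ...]
np.float64(28.8), np.float64(6.7), np.float64(27.9)] ang [np.float64(5.3), np.float64(-87.4), np.float64(177.9), np.float64(98.2)]
Rfin [[624.5, -340.3, 122.0], [627.4, -367.5, 122.0], [619.5, -368.7, 122.0], [615.8, -340.0, 122.0]] c [ 621.8 -354.1  122. ] sides [np.float64(8.7), np.float64(27.3), np.float64(8.0), np.float64(29.0)] ang [np.float64(-2.3), np.float64(-84.0), np.float64(-171.1), np.float64(97.3)]
board [[664.1, -155.7, 60.0], [694.1, -396.8, 60.0], [572.5, -406.0, 60.0], [542.5, -168.5, 60.0]] c [ 618.3 -281.7   60. ] sides [np.float64(122.3), np.float64(243.0), np.float64(122.0), np.float64(239.4)] ang [np.float64(6.0), np.float64(-82.9), np.float64(-175.7), np.float64(97.2)]
```

View pics/c3.png

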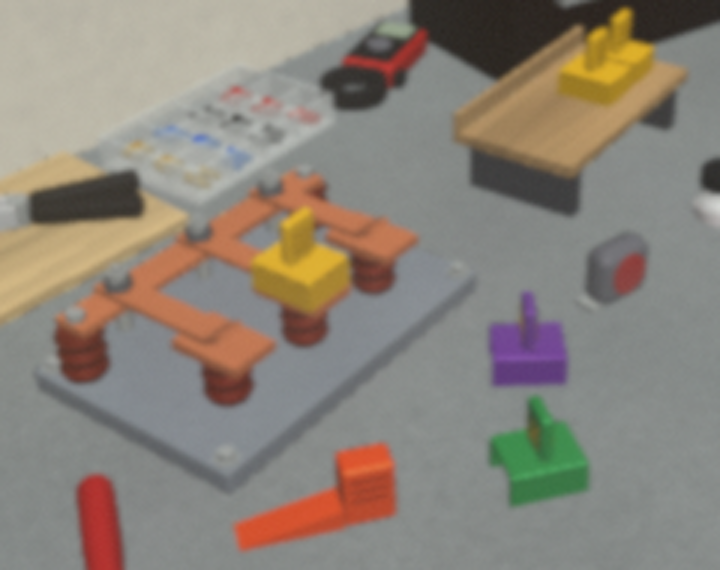

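The crop shows the yellow cap on the middle link at side crop (300,265). It has an upright fin and its sizes fit: roof 57x45 mm, tray 197x297, link spacing 85. The two row caps are at (590,75) and (630,50). The wedge block is at (367,480) and its tip at (245,535). The measurements agree, so I'll move.

```bash
cat >> h.py <<'E'
from scipy.spatial.transform import Rotation as Ro
def go(x,y,z,yaw):
    "offset (mm) and roll (rad) of the tool to bring TCP (mm) to x,y,z,yaw pointing down"
    o=ctrl.get_obs(); R=Ro.from_euler('xyz',o['orientation'],degrees=True)
    d=R.inv().apply(np.array([x,y,z])-1000*o['tool_pos'])
    dy=(yaw-o['orientation'][2]+180)%360-180
    print('offset',np.round(d,1),'roll',round(-np.radians(dy),3),'t',o['clock'],'pos',np.round(1000*o['tool_pos'],1),np.round(o['orientation'],2),'F',np.round(o['force'],2),'open',round(1000*o['opening'],1),'j6',round(o['joint_pos'][5],1))
E
python3 -c "
from h import *
go(585.5,118.3,200,-85)"
```

```text
offset [-596.6  645.3   37.6] roll -1.409 t 0.2 pos [ 166.1 -654.   237. ] [ 179.95   -0.   -165.75] F [0.09 0.96 0.26] open 87.5 j6 -16.5
```

Request:
jog_arm:
  motion:
    - {"offset": [-596,645,0],"roll": -1.409,"hand": 60}
    - {"offset": [-596,645,0],"roll": -1.409,"hand": 60}
    - {"offset": [-596,645,0],"roll": -1.409,"hand": 60}
    - {"offset": [-596,645,0],"roll": -1.409,"hand": 60}
    - {"offset": [-596,645,0],"roll": -1.409,"hand": 60}
    - {"offset": [-596,645,0],"roll": -1.409,"hand": 60}
    - {"offset": [-596,645,0],"roll": -1.409,"hand": 60}
    - {"offset": [-596,645,0],"roll": -1.409,"hand": 60}
    - {"offset": [-596,645,0],"roll": -1.409,"hand": 60}
    - {"offset": [-596,645,0],"roll": -1.409,"hand": 60}
    - {"offset": [-596,645,0],"roll": -1.409,"hand": 60}
    - {"offset": [-596,645,0],"roll": -1.409,"hand": 60}
    - {"offset": [-596,645,0],"roll": -1.409,"hand": 60}
    - {"offset": [-596,645,0],"roll": -1.409,"hand": 60}
    - {"offset": [-596,645,0],"roll": -1.409,"hand": 60}
    - {"offset": [-596,645,0],"roll": -1.409,"hand": 60}
    - {"offset": [-596,645,0],"roll": -1.409,"hand": 60}
    - {"offset": [-596,645,0],"roll": -1.409,"hand": 60}
    - {"offset": [-596,645,0],"roll": -1.409,"hand": 60}
    - {"offset": [-596,645,0],"roll": -1.409,"hand": 60}

```text
clock: 1.87
tool_pos: [0.5641, 0.0804, 0.2376]
orientation: [-180.0, 0.0, -85.0]
force: [0.7, -0.8, -0.2]
opening: 0.0599
```

```bash
python3 -c "
from h import *
go(585.5,118.3,170,-85)"
```

```text
offset [-35.9 -24.6  67.6] roll 0.0 t 1.8667 pos [564.1  80.4 237.6] [-1.7999e+02  1.0000e-02 -8.4990e+01] F [ 0.74 -0.85 -0.25] open 59.9 j6 -22.8
```

Request:
jog_arm:
  motion:
    - {"offset": [-36,-24.6,40],"roll": 0,"hand": 50}
    - {"offset": [-36,-24.6,40],"roll": 0,"hand": 50}
    - {"offset": [-36,-24.6,65],"roll": 0,"hand": 50}
    - {"offset": [-36,-24.6,65],"roll": 0,"hand": 50}
    - {"offset": [-36,-24.6,65],"roll": 0,"hand": 50}
    - {"offset": [-36,-24.6,65],"roll": 0,"hand": 50}
    - {"offset": [-36,-24.6,80],"roll": 0,"hand": 50}
    - {"offset": [-36,-24.6,95],"roll": 0,"hand": 50}
    - {"offset": [-36,-24.6,110],"roll": 0,"hand": 50}
    - {"offset": [-36,-24.6,120],"roll": 0,"hand": 50}
    - {"offset": [-36,-24.6,127.5],"roll": 0,"hand": 50}
    - {"offset": [-36,-24.6,127.5],"roll": 0,"hand": 50}
    - {"offset": [-36,-24.6,127.5],"roll": 0,"hand": 50}

```text
clock: 2.95
tool_pos: [0.5854, 0.1161, 0.1108]
orientation: [-180.0, 0.0, -85.0]
force: [0.2, 0.5, -0.0]
opening: 0.05
```

```bash
python3 - <<'E'
from h import *
go(585.5,118.3,110,-85)
s=snap('side')['img'][170:320,200:380,::-1]
cv2.imwrite('pics/g1.png',cv2.resize(s,(720,600),interpolation=cv2.INTER_CUBIC))
E
```

```text
offset [-2.2 -0.3  0.8] roll -0.0 t 2.95 pos [585.4 116.1 110.8] [-179.96    0.    -85.02] F [ 0.17  0.54 -0.01] open 50.0 j6 -25.0
```

View pics/g1.png

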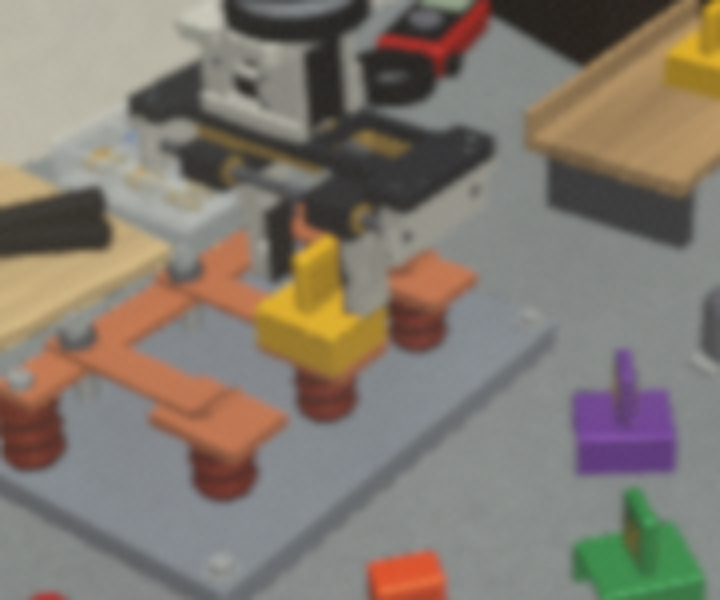

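The fin stands centred between the open jaws, and the fingertips are just above the cap's roof. I'll close and lift.

Request:
jog_arm:
  motion:
    - {"offset": [-2,0,0.5],"roll": 0,"hand": 50}
    - {"offset": [-2,0,0.5],"roll": 0,"hand": 4}
    - {"offset": [-2,0,0.5],"roll": 0,"hand": 4}
    - {"offset": [-2,0,0.5],"roll": 0,"hand": 4}
    - {"offset": [-2,0,0.5],"roll": 0,"hand": 4}
    - {"offset": [-2,0,0.5],"roll": 0,"hand": 4}
    - {"offset": [-2,0,0.5],"roll": 0,"hand": 4}
    - {"offset": [-2,0,0.5],"roll": 0,"hand": 4}
    - {"offset": [-2,0,0.5],"roll": 0,"hand": 4}
    - {"offset": [-2,0,-10],"roll": 0,"hand": 4}
    - {"offset": [-2,0,-22],"roll": 0,"hand": 4}
    - {"offset": [-2,0,-35],"roll": 0,"hand": 4}
    - {"offset": [-2,0,-50],"roll": 0,"hand": 4}
    - {"offset": [-2,0,-65],"roll": 0,"hand": 4}
    - {"offset": [-2,0,-80],"roll": 0,"hand": 4}
    - {"offset": [-2,0,-90],"roll": 0,"hand": 4}
    - {"offset": [-2,0,-90],"roll": 0,"hand": 4}
    - {"offset": [-2,0,-90],"roll": 0,"hand": 4}
    - {"offset": [-2,0,-90],"roll": 0,"hand": 4}

```text
clock: 4.58
tool_pos: [0.5843, 0.1181, 0.1993]
orientation: [179.9, -0.0, -85.0]
force: [-0.6, 0.6, 0.1]
opening: 0.01
```

```bash
python3 - <<'E'
from h import *
go(608.,-250,200,-82.8)
E
```

```text
offset [368.8   8.3  -0.7] roll -0.039 t 4.5833 pos [584.3 118.1 199.3] [ 1.7994e+02 -1.0000e-02 -8.5030e+01] F [-0.61  0.56  0.05] open 10.0 j6 -25.2
```

Request:
jog_arm:
  motion:
    - {"offset": [30,1,0],"roll": 0,"hand": 4}
    - {"offset": [60,2,0],"roll": -0.01,"hand": 4}
    - {"offset": [92,3,0],"roll": -0.02,"hand": 4}
    - {"offset": [124,4,0],"roll": -0.03,"hand": 4}
    - {"offset": [156,5,0],"roll": -0.039,"hand": 4}
    - {"offset": [188,6,0],"roll": -0.039,"hand": 4}
    - {"offset": [220,7,0],"roll": -0.039,"hand": 4}
    - {"offset": [252,8,0],"roll": -0.039,"hand": 4}
    - {"offset": [284,8,0],"roll": -0.039,"hand": 4}
    - {"offset": [316,8,0],"roll": -0.039,"hand": 4}
    - {"offset": [340,8,0],"roll": -0.039,"hand": 4}
    - {"offset": [358,8,0],"roll": -0.039,"hand": 4}
    - {"offset": [369,8,0],"roll": -0.039,"hand": 4}
    - {"offset": [369,8,0],"roll": -0.039,"hand": 4}
    - {"offset": [369,8,20],"roll": -0.039,"hand": 4}
    - {"offset": [369,8,40],"roll": -0.039,"hand": 4}
    - {"offset": [369,8,60],"roll": -0.039,"hand": 4}
    - {"offset": [369,8,75],"roll": -0.039,"hand": 4}
    - {"offset": [369,8,80],"roll": -0.039,"hand": 4}
    - {"offset": [369,8,80],"roll": -0.039,"hand": 4}

```text
clock: 6.25
tool_pos: [0.6079, -0.2491, 0.1182]
orientation: [179.8, 0.1, -82.7]
force: [0.6, 0.0, -0.9]
opening: 0.0096
```

```bash
python3 - <<'E'
from h import *
go(607.8,-250.8,102.8,-82.8)
a=snap('side');s=a['img'][120:240,310:454,::-1]
cv2.imwrite('pics/g2.png',cv2.resize(s,(720,600),interpolation=cv2.INTER_CUBIC))
E
```

```text
offset [ 1.7  0.3 15.4] roll 0.001 t 6.25 pos [ 607.9 -249.1  118.2] [ 1.7981e+02  6.0000e-02 -8.2740e+01] F [ 0.59  0.05 -0.88] open 9.6 j6 12.6
```

View pics/g2.png

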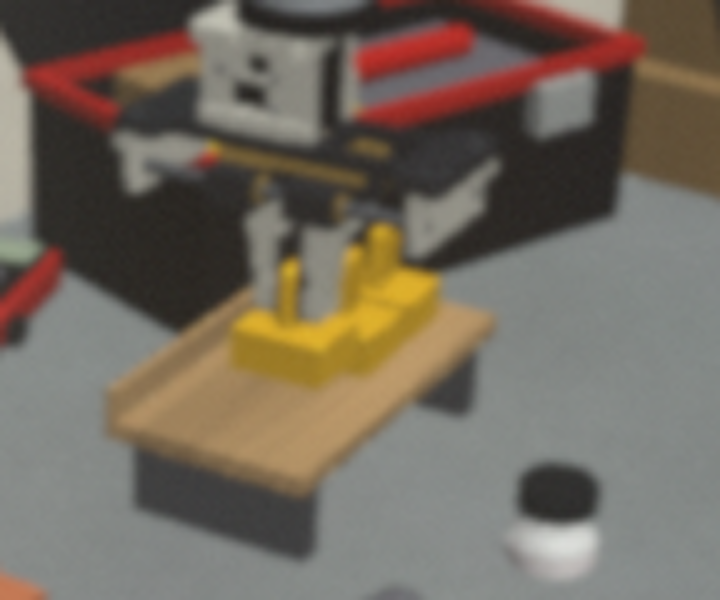

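The cap hovers over the shelf, in line with the row. Its near bottom edge runs from (235,368) to (321,388) in the crop. I'll check the gap by ray.

```bash
python3 - <<'E'
from h import *
a=snap('side'); z=.0677+.008
q=[plane(a,((x+.5)/5-.5+310,(y+.5)/5-.5+120),z)*1000 for x,y in((235,368),(321,388))]
d=q[0]-q[1]; print(np.round(q,1),np.linalg.norm(d),np.degrees(np.arctan2(d[1],d[0])),'centre',np.round((q[0]+q[1])/2-23*np.array([-.125,.992,0]),1))
E
```

```text
[[ 626.7 -221.1   75.7]
 [ 575.4 -231.7   75.7]] 52.29111062754344 11.656712945678533 centre [ 603.9 -249.2   75.7]
```

Request:
jog_arm:
  motion:
    - {"offset": [2,0.3,5],"roll": 0,"hand": 4}
    - {"offset": [2,0.3,9],"roll": 0,"hand": 4}
    - {"offset": [2,0.3,12],"roll": 0,"hand": 4}
    - {"offset": [2,0.3,14],"roll": 0,"hand": 4}
    - {"offset": [2,0.3,15.5],"roll": 0,"hand": 4}
    - {"offset": [2,0.3,15.5],"roll": 0,"hand": 4}
    - {"offset": [2,0.3,15.5],"roll": 0,"hand": 4}
    - {"offset": [2,0.3,15.5],"roll": 0,"hand": 4}

```text
clock: 7.02
tool_pos: [0.609, -0.2521, 0.1047]
orientation: [-180.0, -0.0, -82.8]
force: [0.2, 0.0, -0.2]
opening: 0.0098
```

```bash
python3 - <<'E'
from h import *
go(607.8,-250.8,102.3,-82.8)
E
```

```text
offset [-1.5  1.   2.4] roll 0.0 t 7.0167 pos [ 609.  -252.1  104.7] [-1.7998e+02 -1.0000e-02 -8.2780e+01] F [ 0.22  0.01 -0.21] open 9.8 j6 12.8
```

Request:
jog_arm:
  motion:
    - {"offset": [-1,0.5,1],"roll": 0,"hand": 4}
    - {"offset": [-1,0.5,2],"roll": 0,"hand": 4}
    - {"offset": [-1,0.5,2],"roll": 0,"hand": 4}
    - {"offset": [-1,0.5,2],"roll": 0,"hand": 4}

```text
clock: 7.35
tool_pos: [0.6082, -0.2511, 0.1025]
orientation: [180.0, 0.0, -82.8]
force: [0.5, -0.2, -0.3]
opening: 0.0097
```

Request:
jog_arm:
  motion:
    - {"offset": [0,0,0],"roll": 0,"hand": 14}
    - {"offset": [0,0,0],"roll": 0,"hand": 22}
    - {"offset": [0,0,0],"roll": 0,"hand": 40}
    - {"offset": [0,0,0],"roll": 0,"hand": 50}
    - {"offset": [0,0,0],"roll": 0,"hand": 50}
    - {"offset": [0,0,0],"roll": 0,"hand": 50}
    - {"offset": [0,0,-15],"roll": 0,"hand": 50}
    - {"offset": [0,0,-40],"roll": 0,"hand": 50}
    - {"offset": [0,0,-70],"roll": 0,"hand": 50}
    - {"offset": [0,0,-100],"roll": 0,"hand": 50}
    - {"offset": [-40,0,-120],"roll": 0,"hand": 50}
    - {"offset": [-80,0,-120],"roll": 0,"hand": 50}
    - {"offset": [-120,0,-120],"roll": 0,"hand": 50}
    - {"offset": [-160,0,-120],"roll": 0,"hand": 50}
    - {"offset": [-200,0,-120],"roll": 0,"hand": 50}
    - {"offset": [-240,0,-120],"roll": 0,"hand": 50}
    - {"offset": [-240,0,-120],"roll": 0,"hand": 50}

```text
clock: 8.77
tool_pos: [0.5776, -0.0076, 0.2231]
orientation: [-179.9, 0.1, -82.5]
force: [0.1, -1.3, -0.5]
opening: 0.0497
```

```bash
python3 - <<'E'
from h import *
go(435.3,207.8,200,-121.7)
a=snap('top'); np.savez('s_top2.npz',**a)
b=snap('side')
A=a['img'][180:255,380:500,::-1]; B=b['img'][130:230,320:450,::-1]
A=cv2.resize(A,(720,450),interpolation=cv2.INTER_CUBIC)
cv2.imwrite('pics/g3.png',A)
E
```

```text
offset [-232.1  113.1   23.2] roll 0.684 t 8.7667 pos [577.6  -7.6 223.1] [-1.7992e+02  6.0000e-02 -8.2530e+01] F [ 0.09 -1.31 -0.53] open 49.7 j6 -11.1
```

View pics/g3.png

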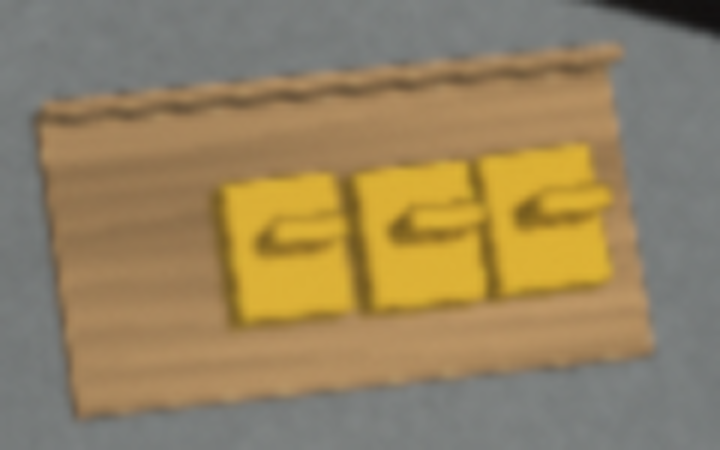

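The new cap stands in line and square at the left end of the row. The fins are about evenly pitched, roughly 54 mm against 52 mm. Now the wedge.

Request:
jog_arm:
  motion:
    - {"offset": [-38,18,0],"roll": 0.1,"hand": 60}
    - {"offset": [-76,37,0],"roll": 0.22,"hand": 60}
    - {"offset": [-114,56,0],"roll": 0.34,"hand": 60}
    - {"offset": [-152,75,0],"roll": 0.46,"hand": 60}
    - {"offset": [-190,94,0],"roll": 0.58,"hand": 60}
    - {"offset": [-220,108,10],"roll": 0.684,"hand": 60}
    - {"offset": [-233,112.5,30],"roll": 0.684,"hand": 60}
    - {"offset": [-233,112.5,60],"roll": 0.684,"hand": 60}
    - {"offset": [-233,112.5,90],"roll": 0.684,"hand": 60}
    - {"offset": [-233,112.5,120],"roll": 0.684,"hand": 60}
    - {"offset": [-233,112.5,140],"roll": 0.684,"hand": 60}
    - {"offset": [-233,112.5,140],"roll": 0.684,"hand": 60}
    - {"offset": [-233,112.5,140],"roll": 0.684,"hand": 60}

```text
clock: 9.95
tool_pos: [0.4374, 0.2028, 0.0822]
orientation: [180.0, -0.1, -122.0]
force: [-0.2, 0.6, 1.6]
opening: 0.0594
```

```bash
python3 - <<'E'
from h import *
go(436,208.7,18,-121.8)
a=snap('side');s=a['img'][240:390,210:390,::-1]
cv2.imwrite('pics/g4.png',cv2.resize(s,(720,600),interpolation=cv2.INTER_CUBIC))
E
```

```text
offset [-4.4  4.3 64.1] roll -0.004 t 9.95 pos [437.4 202.8  82.2] [ 1.7999e+02 -1.5000e-01 -1.2203e+02] F [-0.24  0.56  1.6 ] open 59.4 j6 -80.4
```

View pics/g4.png

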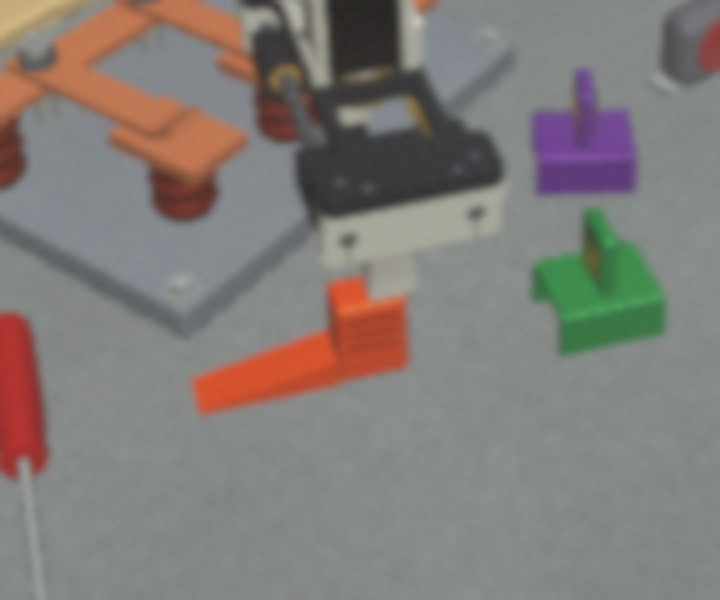

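The jaws straddle the block (370,325), and the finger sits slightly towards the rear. I'll correct by the computed shift, go down and grip.

Request:
jog_arm:
  motion:
    - {"offset": [-4.4,4.3,15],"roll": 0,"hand": 60}
    - {"offset": [-4.4,4.3,35],"roll": 0,"hand": 60}
    - {"offset": [-4.4,4.3,50],"roll": 0,"hand": 60}
    - {"offset": [-4.4,4.3,60],"roll": 0,"hand": 60}
    - {"offset": [-4.4,4.3,63.5],"roll": 0,"hand": 60}
    - {"offset": [-4.4,4.3,63.5],"roll": 0,"hand": 60}
    - {"offset": [-4.4,4.3,63.5],"roll": 0,"hand": 60}
    - {"offset": [-4.4,4.3,63.5],"roll": 0,"hand": 15}
    - {"offset": [-4.4,4.3,63.5],"roll": 0,"hand": 15}
    - {"offset": [-4.4,4.3,63.5],"roll": 0,"hand": 15}
    - {"offset": [-4.4,4.3,63.5],"roll": 0,"hand": 15}
    - {"offset": [-4.4,4.3,63.5],"roll": 0,"hand": 15}
    - {"offset": [-4.4,4.3,63.5],"roll": 0,"hand": 15}
    - {"offset": [-4.4,4.3,63.5],"roll": 0,"hand": 15}

```text
clock: 11.17
tool_pos: [0.4359, 0.21, 0.0192]
orientation: [-180.0, -0.0, -122.0]
force: [-0.3, 0.2, 2.9]
opening: 0.0241
```

```bash
python3 - <<'E'
from h import *
go(436,208.7,18,-121.8)
E
```

```text
offset [ 1.  -0.8  1.2] roll -0.003 t 11.1667 pos [435.9 210.   19.2] [-180.     -0.   -121.96] F [-0.26  0.18  2.89] open 24.1 j6 -81.0
```

Request:
jog_arm:
  motion:
    - {"offset": [0,0,-10],"roll": 0,"hand": 15}
    - {"offset": [0,0,-30],"roll": 0,"hand": 15}
    - {"offset": [0,0,-55],"roll": 0,"hand": 15}
    - {"offset": [0,0,-80],"roll": 0,"hand": 15}
    - {"offset": [0,0,-105],"roll": 0,"hand": 15}
    - {"offset": [8,-7,-110],"roll": 0.1,"hand": 15}
    - {"offset": [18,-16,-110],"roll": 0.2,"hand": 15}
    - {"offset": [28,-25,-110],"roll": 0.32,"hand": 15}
    - {"offset": [38,-34,-110],"roll": 0.44,"hand": 15}
    - {"offset": [48,-43,-110],"roll": 0.56,"hand": 15}
    - {"offset": [58,-52,-110],"roll": 0.68,"hand": 15}
    - {"offset": [68,-61,-110],"roll": 0.8,"hand": 15}
    - {"offset": [78,-70,-110],"roll": 0.926,"hand": 15}
    - {"offset": [78,-70,-110],"roll": 0.926,"hand": 15}
    - {"offset": [78,-70,-100],"roll": 0.926,"hand": 15}
    - {"offset": [78,-70,-90],"roll": 0.926,"hand": 15}
    - {"offset": [78,-70,-90],"roll": 0.926,"hand": 15}
    - {"offset": [78,-70,-90],"roll": 0.926,"hand": 15}

```text
clock: 12.67
tool_pos: [0.4536, 0.1067, 0.1088]
orientation: [-180.0, -0.1, -174.9]
force: [0.7, -0.0, -0.6]
opening: 0.0238
```

```bash
python3 - <<'E'
from h import *
go(454,106.5,90,-175)
a=snap('side');t=snap('top')
s=cv2.resize(a['img'][210:330,190:340,::-1],(750,600),interpolation=cv2.INTER_CUBIC)
cv2.imwrite('pics/g5.png',s)
for n,d in(('top',t),('side',a)):
    m=cv2.inRange(cv2.cvtColor(d['img'],cv2.COLOR_RGB2HSV),(3,200,120),(10,255,255))
    for k in cv2.findContours(m,cv2.RETR_EXTERNAL,cv2.CHAIN_APPROX_NONE)[0]:
        if cv2.contourArea(k)>40: print(n,cv2.contourArea(k),cv2.boundingRect(k),cv2.boxPoints(cv2.minAreaRect(k)).round(1).tolist())
o=ctrl.get_obs()['tool_pos']*1000; y=np.radians(5.); e=np.array([np.cos(y),np.sin(y),0]); tip=o+88*e; tip[2]=o[2]-19.2
print(tip, 'expect tip px top',proj(t,(tip+[0,0,2])/1000),'side',proj(a,tip/1000),'contact side',proj(a,[.5915,.1185,.068]),'nose tip',proj(a,[.5777,.1173,.079]))
E
```

```text
offset [-0.4 -0.3 18.8] roll 0.001 t 12.6667 pos [453.6 106.7 108.8] [-1.7995e+02 -7.0000e-02 -1.7492e+02] F [ 0.72 -0.04 -0.62] open 23.8 j6 -122.5
[541.85096658 114.76593431  90.26252204] expect tip px top [[273.33424056 246.14234156]] side [[293.96001847 251.83401932]] contact side [[277.59157444 252.78783684]] nose tip [[281.92522663 250.71859328]]
```

View pics/g5.png

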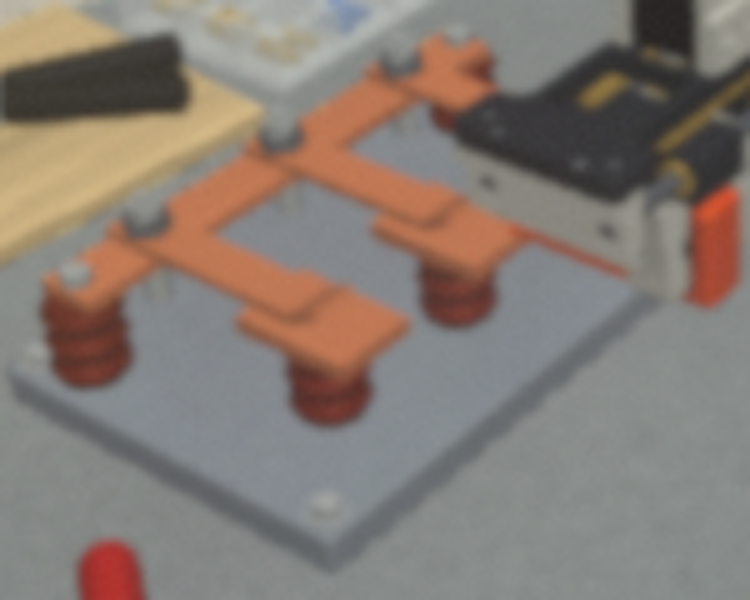

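The wedge's ramp points at the middle pad. The bend (430,220) and nose tip (460,197) in the crop agree with the projected contact (438,214) and nose (460,203). I'll lower and feel for the pad.

Request:
jog_arm:
  motion:
    - {"offset": [0,0,8],"roll": 0.001,"hand": 15}
    - {"offset": [0,0,14],"roll": 0.001,"hand": 15}
    - {"offset": [0,0,18],"roll": 0.001,"hand": 15}
    - {"offset": [0,0,18],"roll": 0.001,"hand": 15}
    - {"offset": [-6,-0.2,18],"roll": 0.001,"hand": 15}
    - {"offset": [-13,-0.2,18],"roll": 0.001,"hand": 15}
    - {"offset": [-20,-0.2,18],"roll": 0.001,"hand": 15}
    - {"offset": [-25,-0.2,18],"roll": 0.001,"hand": 15}
    - {"offset": [-25,-0.2,18],"roll": 0.001,"hand": 15}
    - {"offset": [-25,-0.2,18],"roll": 0.001,"hand": 15}

```text
clock: 13.6
tool_pos: [0.4792, 0.1086, 0.0909]
orientation: [-180.0, -0.0, -175.1]
force: [-0.1, -1.0, -0.4]
opening: 0.0236
```

```bash
python3 - <<'E'
from h import *
go(479.4,108.7,87.2,-175)
E
```

```text
offset [-0.2  0.1  3.7] roll -0.002 t 13.6 pos [479.2 108.6  90.9] [-1.8000e+02 -2.0000e-02 -1.7512e+02] F [-0.13 -1.01 -0.44] open 23.6 j6 -120.9
```

Request:
jog_arm:
  motion:
    - {"offset": [0,0,1.5],"roll": 0,"hand": 15}
    - {"offset": [0,0,2.5],"roll": 0,"hand": 15}
    - {"offset": [0,0,3],"roll": 0,"hand": 15}
    - {"offset": [0,0,3],"roll": 0,"hand": 15}
    - {"offset": [0,0,3],"roll": 0,"hand": 15}

```text
clock: 14.02
tool_pos: [0.4788, 0.1087, 0.0881]
orientation: [-180.0, -0.0, -175.1]
force: [-0.1, 0.7, -1.3]
opening: 0.0235
```

Request:
jog_arm:
  motion:
    - {"offset": [0,0,0.8],"roll": 0,"hand": 15}
    - {"offset": [0,0,0.8],"roll": 0,"hand": 15}
    - {"offset": [0,0,0.8],"roll": 0,"hand": 15}
    - {"offset": [0,0,0.8],"roll": 0,"hand": 15}

```text
clock: 14.35
tool_pos: [0.4789, 0.1087, 0.0873]
orientation: [180.0, 0.0, -175.1]
force: [0.2, 0.1, -0.8]
opening: 0.024
```

Request:
jog_arm:
  motion:
    - {"offset": [0,0,0.7],"roll": 0,"hand": 15}
    - {"offset": [0,0,0.7],"roll": 0,"hand": 15}
    - {"offset": [0,0,0.7],"roll": 0,"hand": 15}
    - {"offset": [0,0,0.7],"roll": 0,"hand": 15}

```text
clock: 14.68
tool_pos: [0.479, 0.1088, 0.0868]
orientation: [180.0, 0.0, -175.1]
force: [-3.0, 1.0, 4.1]
opening: 0.0241
```

Request:
jog_arm:
  motion:
    - {"offset": [-3,0,0],"roll": 0,"hand": 15}
    - {"offset": [-6,0,0],"roll": 0,"hand": 15}
    - {"offset": [-9,0,0],"roll": 0,"hand": 15}
    - {"offset": [-12,0,0],"roll": 0,"hand": 15}
    - {"offset": [-15,0,0],"roll": 0,"hand": 15}
    - {"offset": [-18,0,0],"roll": 0,"hand": 15}
    - {"offset": [-18,0,0],"roll": 0,"hand": 15}

```text
clock: 15.27
tool_pos: [0.4971, 0.1101, 0.0869]
orientation: [-180.0, -0.0, -175.1]
force: [-3.3, -1.6, 6.3]
opening: 0.024
```

Request:
jog_arm:
  motion:
    - {"offset": [-1.5,0,0],"roll": 0,"hand": 15}
    - {"offset": [-3,0,0],"roll": 0,"hand": 15}
    - {"offset": [-4.5,0,0],"roll": 0,"hand": 15}
    - {"offset": [-6,0,0],"roll": 0,"hand": 15}
    - {"offset": [-7,0,0],"roll": 0,"hand": 15}
    - {"offset": [-7,0,0],"roll": 0,"hand": 15}

```text
clock: 15.77
tool_pos: [0.5016, 0.1102, 0.0867]
orientation: [-179.9, -0.2, -175.1]
force: [-15.0, 1.3, 13.7]
opening: 0.0238
```

The wedge met the bend at 15 N, with the tip about 2 mm short of the contact as expected. I'll ease the down-pressure a bit and push on.

Request:
jog_arm:
  motion:
    - {"offset": [-1.5,0,-0.4],"roll": 0,"hand": 15}
    - {"offset": [-3,0,-0.4],"roll": 0,"hand": 15}
    - {"offset": [-4.5,0,-0.4],"roll": 0,"hand": 15}
    - {"offset": [-6,0,-0.4],"roll": 0,"hand": 15}
    - {"offset": [-6,0,-0.4],"roll": 0,"hand": 15}
    - {"offset": [-6,0,-0.4],"roll": 0,"hand": 15}

```text
clock: 16.27
tool_pos: [0.5051, 0.1093, 0.0865]
orientation: [-179.8, -0.5, -175.2]
force: [-20.5, -0.2, 19.3]
opening: 0.0236
```

```bash
python3 - <<'E'
from h import *
go(513.8,111.7,86.9,-175)
E
```

```text
offset [-8.9  1.7 -0.5] roll -0.003 t 16.2667 pos [505.1 109.3  86.5] [-179.84   -0.5  -175.15] F [-20.55  -0.24  19.27] open 23.6 j6 -119.0
```

```bash
python3 - <<'E'
from h import *
a=snap('side');t=snap('top')
A=cv2.resize(a['img'][215:285,240:350,::-1],(770,490),interpolation=cv2.INTER_CUBIC)
B=cv2.resize(t['img'][200:300,230:320,::-1],(0,0),fx=4.9,fy=4.9,interpolation=cv2.INTER_CUBIC)
A=cv2.resize(A,(440,280));B=cv2.resize(B,(360,400))
c=np.zeros((400,800,3),np.uint8);c[:280,:440]=A;c[:,440:]=B
cv2.imwrite('pics/g6.png',c)
E
```

```text
(no output)
```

View pics/g6.png

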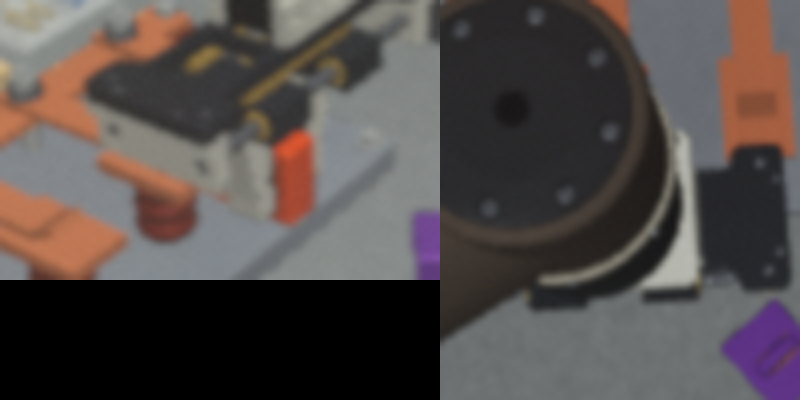

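The fingers hide the nose, but nothing else touches (side pad (150,175), neighbour pads clear). The up-force of 19 N shows that the wedge presses too hard on the pad. I'll ease upward before pushing on.

Request:
jog_arm:
  motion:
    - {"offset": [0,0.5,-0.6],"roll": 0,"hand": 15}
    - {"offset": [0,0.5,-1.2],"roll": 0,"hand": 15}
    - {"offset": [0,0.5,-1.2],"roll": 0,"hand": 15}

```text
clock: 16.62
tool_pos: [0.5052, 0.1095, 0.0866]
orientation: [-179.8, -0.5, -175.2]
force: [-13.2, -0.5, 8.2]
opening: 0.0238
```

```bash
python3 - <<'E'
from h import *
go(513.8,111.7,86.9,-175); print(ctrl.get_obs()['moment'])
E
```

```text
offset [-8.8  1.5 -0.3] roll -0.003 t 16.6167 pos [505.2 109.5  86.6] [-179.82   -0.51 -175.18] F [-13.23  -0.52   8.16] open 23.8 j6 -119.0
[-0.64775416  5.00138884  0.00913914]
```

Request:
jog_arm:
  motion:
    - {"offset": [-1,0.5,-0.4],"roll": 0,"hand": 15}
    - {"offset": [-2,0.5,-0.4],"roll": 0,"hand": 15}
    - {"offset": [-3,0.5,-0.4],"roll": 0,"hand": 15}
    - {"offset": [-4,0.5,-0.4],"roll": 0,"hand": 15}
    - {"offset": [-4,0.5,-0.4],"roll": 0,"hand": 15}
    - {"offset": [-4,0.5,-0.4],"roll": 0,"hand": 15}

```text
clock: 17.12
tool_pos: [0.5127, 0.1122, 0.0877]
orientation: [-180.0, -0.1, -175.1]
force: [-4.0, -1.0, -5.0]
opening: 0.024
```

The wedge has gone under: the push force dropped to 4 N and the link weighs down with about 4 N. I'll settle it slightly onto the pad, then check for slip in the grip.

Request:
jog_arm:
  motion:
    - {"offset": [-0.5,0,0.5],"roll": 0,"hand": 15}
    - {"offset": [-0.5,0,0.5],"roll": 0,"hand": 15}
    - {"offset": [-0.5,0,0.5],"roll": 0,"hand": 15}
    - {"offset": [-0.5,0,0.5],"roll": 0,"hand": 15}
    - {"offset": [-0.5,0,0.5],"roll": 0,"hand": 15}

```text
clock: 17.53
tool_pos: [0.514, 0.1127, 0.088]
orientation: [-180.0, -0.0, -175.1]
force: [-3.2, -1.2, -4.7]
opening: 0.0239
```

```bash
python3 - <<'E'
from h import *
a=snap('side'); go(513.8,111.7,87.2,-175); o=ctrl.get_obs()['tool_pos']*1000
old=cv2.resize(cv2.imread('pics/g5.png'),(150,120),interpolation=cv2.INTER_AREA)[:,:,::-1]
y=np.radians(5);e=np.array([np.cos(y),np.sin(y),0]);n=np.array([-e[1],e[0],0])
for nm,im,off,p in(('before',old,(190,210),np.array([453.6,106.7,108.8])),('now',a['img'],(0,0),o)):
    m=cv2.inRange(cv2.cvtColor(np.ascontiguousarray(im),cv2.COLOR_RGB2HSV),(0,200,100),(9,255,255))
    ks=[k for k in cv2.findContours(m,cv2.RETR_EXTERNAL,cv2.CHAIN_APPROX_NONE)[0] if cv2.contourArea(k)>25]
    # predicted rear block corners (x=-18, y=+-12), top and bottom
    pr=[proj(a,(p-18*e+sy*12*n+[0,0,zz])/1000)[0].round(1).tolist() for sy in(1,-1) for zz in(28.8,-19.2)]
    print(nm,'pred rear corners',pr)
    for k in ks: 
        r=cv2.boundingRect(k); print('  blob',r[0]+off[0],r[1]+off[1],r[2:],cv2.contourArea(k))
E
```

```text
offset [ 0.3 -1.   0.8] roll -0.002 t 17.5833 pos [514.1 112.7  88. ] [-1.8000e+02 -1.0000e-02 -1.7509e+02] F [-3.73 -1.1  -5.51] open 23.9 j6 -118.8
before pred rear corners [[330.7, 252.1], [330.9, 271.5], [337.6, 246.6], [337.5, 265.8]]
now pred rear corners [[306.7, 251.1], [307.5, 269.7], [313.6, 245.8], [314.2, 264.3]]
  blob 362 132 (20, 7) 26.5
  blob 326 125 (35, 10) 37.0
```

Request:
jog_arm:
  motion:
    - {"offset": [0,-0.7,0.8],"roll": 0,"hand": 15}
    - {"offset": [0,-0.7,0.8],"roll": 0,"hand": 15}
    - {"offset": [0,-0.7,0.8],"roll": 0,"hand": 15}
    - {"offset": [0,-0.7,0.8],"roll": 0,"hand": 15}

```text
clock: 17.92
tool_pos: [0.5145, 0.1123, 0.0874]
orientation: [180.0, 0.0, -175.1]
force: [-3.5, 0.0, -5.4]
opening: 0.024
```

```bash
python3 - <<'E'
from h import *
a=snap('side'); go(513.8,111.7,87.2,-175); o=ctrl.get_obs()['tool_pos']*1000
old=cv2.resize(cv2.imread('pics/g5.png'),(150,120),interpolation=cv2.INTER_AREA)[:,:,::-1]
for nm,im,off in(('before',old,(190,210)),('now',a['img'][210:330,190:340],(190,210))):
    m=cv2.inRange(cv2.cvtColor(np.ascontiguousarray(im),cv2.COLOR_RGB2HSV),(4,205,110),(14,255,255))
    for k in cv2.findContours(m,cv2.RETR_EXTERNAL,cv2.CHAIN_APPROX_NONE)[0]:
        r=cv2.boundingRect(k)
        if cv2.contourArea(k)>20: print(nm,'blob x',r[0]+off[0],r[0]+r[2]+off[0],'y',r[1]+off[1],r[1]+r[3]+off[1],cv2.contourArea(k))
y=np.radians(5);e=np.array([np.cos(y),np.sin(y),0]);n=np.array([-e[1],e[0],0])
print([proj(a,(o-18*e+s*12*n+[0,0,z])/1000)[0].round(1).tolist() for s in(1,-1) for z in(28.8,-19.2)])
cv2.imwrite('pics/g7.png',np.hstack([cv2.resize(a['img'][225:285,245:325,::-1],(800,600),interpolation=cv2.INTER_CUBIC)]))
E
```

```text
offset [ 0.8 -0.5  0.2] roll -0.001 t 17.9667 pos [514.5 112.3  87.4] [ 1.7998e+02  3.0000e-02 -1.7507e+02] F [-2.96  0.41 -4.11] open 24.0 j6 -118.7
[[306.6, 251.2], [307.4, 269.8], [313.6, 245.9], [314.2, 264.4]]
```

View pics/g7.png

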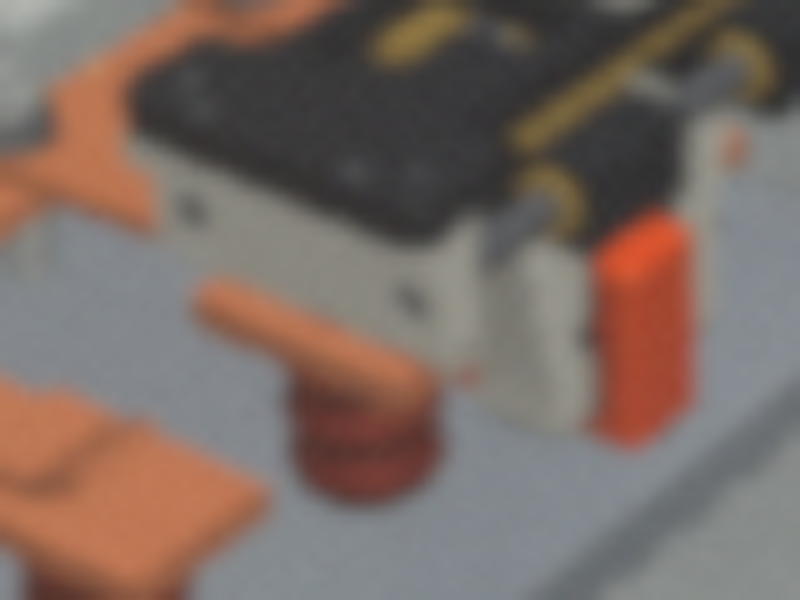

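The block's rear corners sit at px (308,270) and (307.5,251.5), against a predicted (307.4,269.8) and (306.6,251.2), so the wedge has not slipped in the grip. The tip is about 10.5 mm past the bend, for a lift of about 4.1 mm. One small settle and hold, then hand in.

Request:
jog_arm:
  motion:
    - {"offset": [0,-0.3,0.4],"roll": 0,"hand": 15}
    - {"offset": [0,-0.3,0.4],"roll": 0,"hand": 15}
    - {"offset": [0,-0.3,0.4],"roll": 0,"hand": 15}
    - {"offset": [0,-0.3,0.4],"roll": 0,"hand": 15}
    - {"offset": [0,-0.3,0.4],"roll": 0,"hand": 15}
    - {"offset": [0,-0.3,0.4],"roll": 0,"hand": 15}
    - {"offset": [0,-0.3,0.4],"roll": 0,"hand": 15}
    - {"offset": [0,-0.3,0.4],"roll": 0,"hand": 15}

```text
clock: 18.63
tool_pos: [0.5145, 0.1119, 0.087]
orientation: [180.0, 0.0, -175.1]
force: [-1.5, 2.9, -4.5]
opening: 0.0236
```

```bash
python3 - <<'E'
from h import *
t=snap('top'); t0=dict(np.load('s_top2.npz')); go(514,112,87.2,-175)
d=np.abs(t['img'].astype(int)-t0['img']).max(2)
for n,(x,y,w,h) in dict(shelf=(385,185,108,65),tape=(348,275,34,25),pot=(418,275,28,30),driver=(148,228,52,72),wrench=(140,168,64,52)).items(): print(n,(d[y:y+h,x:x+w]>60).sum())
E
```

```text
offset [ 0.5  0.1 -0.2] roll -0.001 t 18.6833 pos [514.5 111.9  87. ] [ 1.7999e+02  3.0000e-02 -1.7508e+02] F [-1.73  2.31 -4.48] open 23.9 j6 -118.7
shelf 0
tape 0
pot 0
driver 1262
wrench 1616
```

```bash
python3 - <<'E'
from h import *
t=snap('top');t0=dict(np.load('s_top.npz'));t2=dict(np.load('s_top2.npz'))
for n,a in(('start',t0),('mid',t2),('now',t)):
    im=a['img']; h=cv2.cvtColor(im,cv2.COLOR_RGB2HSV)[225:270,160:205]
    m=cv2.inRange(h,(172,150,60),(180,255,255))|cv2.inRange(h,(0,150,60),(3,255,255))
    yx=np.argwhere(m); print(n,'mean',im[168:220,140:204].mean((0,1)).round(),'red',len(yx),yx.mean(0).round(1)+[225,160] if len(yx) else '')
    w=cv2.cvtColor(im[170:218,142:204],cv2.COLOR_RGB2GRAY); e=np.argwhere(w>np.median(w)+30); print('  bright',len(e),e.mean(0).round(1) if len(e) else '')
E
```

```text
start mean [96. 99. 99.] red 309 [248.9 183.8]
  bright 0 
mid mean [75. 69. 63.] red 0 
  bright 360 [ 4.6 15.3]
now mean [111. 115. 114.] red 7 [234. 190.]
  bright 0
```

```bash
python3 - <<'E'
from h import *
def f(im):
    h=cv2.cvtColor(im,cv2.COLOR_RGB2HSV)[310:370,195:235]
    yx=np.argwhere(cv2.inRange(h,(172,150,60),(180,255,255))|cv2.inRange(h,(0,150,60),(3,255,255))); return len(yx),yx.mean(0).round(1)
print(f(np.load('s_side.npz')['img']),f(snap('side')['img']))
a=np.load('s_top.npz')['img'];b=snap('top')['img']
g=lambda i:cv2.cvtColor(i[168:220,140:204],cv2.COLOR_RGB2GRAY).astype(np.float32)
print('wrench shift px',cv2.phaseCorrelate(g(a),g(b)))
print(ctrl.get_obs()['force'],ctrl.get_obs()['tool_pos']); order.close_job()
E
```

```text
(381, array([27.4, 18.1])) (382, array([27.5, 18. ]))
wrench shift px ((0.06194229614848368, -0.050393554310190325), 1.0143355838954449)
[-0.92978814  2.79534306 -4.55136767] [0.5145464  0.11191613 0.08700018]
the job is handed in; nothing more can be done
```

I finished the job and handed it in at about 19 s of the 58 s allowed. The cap is on the shelf, and the gripper holds the wedge under the middle link. `close_job` reports no verdict, so this rests on my own checks.

- **Cap:** I took it off the middle link and stood it at the free (+y) end of the row. The picture shows it in line and square, about 52–54 mm from its neighbour. The row had not changed in the last image.
- **Wedge:** It met the bend at 15–20 N, more than the roughly 10 N expected, because I was pressing down too hard on the pad. I eased the down-pressure and it slid in.
    - **Position:** the tip is about 10–11 mm past the bend and within 1 mm of the centre line. The wedge is level, with its underside about at pad height.
    - **Grip:** the block's corners were within about 1 pixel of where they should be, so it had not slipped in the jaws.
- **Link lift:** I estimate 4.1 mm (about 0.04 rad), from the wedge's geometry. I could not see it, because the gripper hides the nose in both cameras. The wrist force of about 4.5 N downward fits the link resting on the wedge.
- **Bystanders:** The pot, tape, screwdriver and spanner showed no shift. A first image comparison flagged the screwdriver and spanner, but that was the arm covering them and a change in brightness. I did not measure the other two links separately, but saw no contact with them.

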